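# Put the round pantry jars back in their caddy

### The job

Gather the three round glass jars from the counter into the wooden caddy, each standing upright on the caddy's floor inside the cork ring made for its size: small jar in the small ring, medium in the medium, large in the large. They are glass, so set them down rather than dropping them, and leave the square jars standing where they are.

Things in the scene. Friction and masses are not known exactly. Their poses are not given: they have to be found in the camera images.
- round_small: the small ROUND glass jar with a flat pale-wood lid, loose, standing upright: a plain cylinder 38 mm in diameter and 75 mm tall (the lid, the top 14 mm, is flush with the glass); origin at the centre of its underside, z up. It can be gripped anywhere on its side. About 70 to 140 g
- round_medium: the medium ROUND glass jar with a flat pale-wood lid, loose, standing upright: a plain cylinder 49 mm in diameter and 92 mm tall (the lid, the top 14 mm, is flush with the glass); origin at the centre of its underside, z up. It can be gripped anywhere on its side. About 125 to 250 g
- round_large: the large ROUND glass jar with a flat pale-wood lid, loose, standing upright: a plain cylinder 60 mm in diameter and 110 mm tall (the lid, the top 14 mm, is flush with the glass); origin at the centre of its underside, z up. It can be gripped anywhere on its side. About 210 to 420 g
- square_small: look-alike, to be left alone: a SQUARE glass jar with the same pale-wood lid, loose, standing upright, 38 x 38 mm and 75 mm tall; origin at the centre of its underside, z up, x and y along its sides
- square_medium: look-alike, to be left alone: a SQUARE glass jar with the same pale-wood lid, loose, standing upright, 49 x 49 mm and 92 mm tall; origin at the centre of its underside, z up, x and y along its sides
- square_large: look-alike, to be left alone: a SQUARE glass jar with the same pale-wood lid, loose, standing upright, 60 x 60 mm and 110 mm tall; origin at the centre of its underside, z up, x and y along its sides
- caddy: the low open wooden caddy, fixed to the counter: 112 mm (its x) by 330 mm (its y) outside, walls 6 mm thick and 25 mm high, floor 6 mm thick; origin at the centre of its underside, z up. The three cork rings stand in a row along its y axis, 100 mm apart, the middle one at the caddy's centre, in an order that differs from start to start
- ring_small: the small cork ring fixed on the caddy's floor, the place of the small round jar: inner diameter 58 mm (10 mm of play all round the jar), outer 68 mm, 12 mm high, open in the middle, so that the jar stands on the caddy's floor inside it; origin at its centre on the caddy's floor, z up
- ring_medium: the medium cork ring fixed on the caddy's floor, the place of the medium round jar: inner diameter 69 mm (10 mm of play all round the jar), outer 79 mm, 12 mm high, open in the middle, so that the jar stands on the caddy's floor inside it; origin at its centre on the caddy's floor, z up
- ring_large: the large cork ring fixed on the caddy's floor, the place of the large round jar: inner diameter 80 mm (10 mm of play all round the jar), outer 90 mm, 12 mm high, open in the middle, so that the jar stands on the caddy's floor inside it; origin at its centre on the caddy's floor, z up

How it is judged (in metres and radians):
At the end, for the whole second after the job is handed in: Each round jar stands upright (within 0.1 rad) on the caddy's floor (underside less than 5 mm above it) inside the ring of its own size (centre within 12 mm of the ring's centre), released and at rest, and each square jar is upright and within 30 mm of where it stood (horizontal distance between round_small and ring_small below 0.012 m and z of round_small in the frame of ring_small below 0.005 m and angle between each of round_small, square_small, round_medium, square_medium, round_large, square_large's own z axis and vertical below 0.1 rad and linear speed of each of round_small, round_medium, round_large below 0.02 m/s and angular speed of each of round_small, round_medium, round_large below 0.3 rad/s and distance of each of square_small, square_medium, square_large from where it was at the start of the episode below 0.03 m and horizontal distance between round_medium and ring_medium below 0.012 m and z of round_medium in the frame of ring_medium below 0.005 m and horizontal distance between round_large and ring_large below 0.012 m and z of round_large in the frame of ring_large below 0.005 m); the robot touches nothing.
It fails at once if a round jar is dropped (moves faster than 0.7 m/s, a fall of over 25 mm, out of the fingers) ((contact force between round_small and the fingers below 0.05 N and linear speed of round_small above 0.7 m/s) or (contact force between round_medium and the fingers below 0.05 N and linear speed of round_medium above 0.7 m/s) or (contact force between round_large and the fingers below 0.05 N and linear speed of round_large above 0.7 m/s)).
It fails at once if a square jar is moved more than 30 mm or tipped more than 0.3 rad ((distance of square_small from where it was at the start of the episode above 0.03 m or angle between square_small's own z axis and vertical above 0.3 rad) or (distance of square_medium from where it was at the start of the episode above 0.03 m or angle between square_medium's own z axis and vertical above 0.3 rad) or (distance of square_large from where it was at the start of the episode above 0.03 m or angle between square_large's own z axis and vertical above 0.3 rad)).
It also fails if it takes over 86 s, if anything falls off the work surface, if the arm or the gripper's body presses on something with over 40 N, if the wrist force passes 120 N, or if a joint passes its speed limit or range.

### The arm

A 7-joint arm with a two-finger parallel gripper is mounted at the origin on the work surface. World frame = base frame: x ahead of the robot, y to its left, z up, the work surface at z = 0. Lengths are in mm, angles in degrees, forces in N, time in s.
With the tool pointing down it reaches from about 400 to 875 mm from the base axis. Payload 6.5 kg.
Tool frame: the origin (TCP) lies midway between the tips of the shut fingers; the grasp point (between the pads) lies 19 mm behind it; z points along the fingers, y is the line along which they close (so a half turn about z gives the same grasp; the last joint's range is limited). The gripper opens to 85 mm and grips with 20 to 120 N. Pads are 22 mm wide; open, the fingers measure 114 mm over their backs; the gripper's body (76 mm by 85 mm) begins 54 mm behind the grasp point. The pads swing forward as they close: fully open they stand 13 mm farther back than shut.
Start: joints at [-69.798, 30.733, -0.252, 88.115, 0.149, 61.152, -4.079], TCP at [264.326, 593.82, 231.29] pointing down, gripper open.
Joint ranges: [-154.64, 154.64], [-21.42, 123.67], [-72.66, 72.17], [13.99, 137.28], [-74.86, 254.86], [10.95, 109.41], [-158.01, 158.01]. Speed limits (degrees/s): [136.94, 136.94, 180, 180, 180, 180, 180].

### API

Orientations are given as [roll, pitch, yaw] about the fixed x, y, z axes, in that order (R = Rz(yaw) Ry(pitch) Rx(roll)).
In Python, from cell import robot, grab_frame, hand_in, boxes_of, cut_out gives the robot as it stands.
- The arm moves only by the tool move_arm, never from a script. Its argument "deltas" is a list of rows, each a list of 4 numbers: the shift along the world's x, y, z in m, then the turn about the world's z in rad. A call has 1 to 20 rows; each row is the pose to reach, as a shift and turn from the pose commanded when the call began; what a row does not reach only later rows make up. A row lasts 1/10 s, in which the tool goes at most 50 mm and 8.59 degrees, less where a joint would pass 70% of its speed; a pose out of reach is approached as far as the arm can. A call with a gripper value outside its range is refused whole. "gripper" is the finger opening in m, from 0 to 0.0854, set as the call begins (left out, the last holds). The fingers move at their own pace and stop on an object; "grip_force" is the grip in N (left out, the last holds). Time passes only in rows, so rows that repeat a pose let the fingers close. It gives the time, the measured TCP pose, the force, the opening and the grip force at its end, in the units of the state.
- robot.read_state(): the state, without advancing time (a new reading comes with each control period).
- grab_frame(name): name is "scene" or "top"; returns a dict with "img" (384x512x3 uint8, red, green, blue), "fov_y" (degrees; the focal length in pixels is half the picture's height over the tangent of half this angle, whatever the lens; pixels are square), "cx", "cy" (the principal point, pixels), "camera_from_world" (4x4, takes a point from world to camera coordinates). Camera axes: x right, y up, looking along -z (the intrinsics and any distortion apply to the point x, -y, -z); pixel columns grow to the right and rows downward; lengths in mm; the calibration is good to about 2 mm. A picture is of the moment at which its call begins. There is no depth.
- hand_in(): hands the job in; it is judged then, once.
Trained networks look in a picture, given as the dict that the camera call returned (one of the last four; its "shot" number tells which), for a name from the list of things; names that differ only in an ending like _2 or _b are one class to them, and where a whole thing is asked for, a point or a joint stands for the part that bears it (a point fixed in the world has none). Each returns a list of dicts, best first, with "p" (0 to 1); they miss things now and then, are a little off and sometimes report something else, mostly with a low value. They report only what shows in the picture. A call takes as long as a camera call.
- boxes_of(picture, label): "xy" ([column, row] in pixels, amid what is visible of it).
- cut_out(picture, label): "region" (384x512 bool, what is visible of it) and "xy" ([column, row] in pixels, amid what is visible of it).
The state is a dict: "time": time; "joints": joint angles; "dq": joint speeds; "tau": joint torques, N m; "tcp_pos": TCP position; "orientation": TCP orientation; "wrist_force": force on the tool from outside, world axes, zero at the start; "moment": the same for the moment, N m; "width": opening from 0.0 (shut) to 1.0 (fully open); "finger_force": force on a finger pad.
Only numpy, scipy, OpenCV 4.12 (cv2) and the standard library are available. Lean on these libraries where they do the work, as an engineer would, in place of code of your own. Each camera call takes 0.05 s, during which the arm holds its last target. There are 200 camera calls.

## Working session

There is one attempt and no reset: what is moved stays moved. The work goes in short steps, Python scripts to look and compute and a tool call to move; the robot and the scene stay as the last step left them, time stands still between calls to the robot, and variables do not carry over. Pictures are saved under pics/ and viewed, at most 14 in all, crops included, and the job is handed in when it is done.

Besides the shell and the picture viewer there is one more tool, called after ">>>" as name(argument=value, ...), one argument or row to a line, values as JSON. move_arm: Moves the arm, as the interface text tells. Its arguments: {"type":"object","properties":{"deltas":{"type":"array"},"gripper":{"type":"number"},"grip_force":{"type":"number"}},"required":["deltas"]}

```bash
mkdir -p pics; ls; cat > h.py <<'E'
import numpy as np, cv2
from cell import robot, grab_frame, hand_in, boxes_of, cut_out
def ray(f,u,v):
    fl=f["img"].shape[0]/2/np.tan(np.radians(f["fov_y"])/2)
    T=np.array(f["camera_from_world"]);R=T[:3,:3]
    d=R.T@np.array([(u-f["cx"])/fl,-(v-f["cy"])/fl,-1]);return -R.T@T[:3,3],d
def at(f,u,v,z):
    o,d=ray(f,u,v);return o+d*(z-o[2])/d[2]
def proj(f,p):
    fl=f["img"].shape[0]/2/np.tan(np.radians(f["fov_y"])/2)
    T=np.array(f["camera_from_world"]);q=T[:3,:3]@np.array(p,float)+T[:3,3]
    return np.array([f["cx"]+fl*q[0]/-q[2],f["cy"]-fl*q[1]/-q[2]])
E
python3 - <<'E'
from h import *
names=["round_small","round_medium","round_large","square_small","square_medium","square_large","caddy","ring_small","ring_medium","ring_large"]
for c in("top","scene"):
    f=grab_frame(c);cv2.imwrite(f"pics/{c}0.png",f["img"][:,:,::-1])
    print(c,[k for k in f],f["fov_y"],f["cx"],f["cy"],ray(f,256,192))
    for n in names:
        print(n,[(round(b["p"],2),np.round(b["xy"]).tolist(),int(b["region"].sum()),np.round(at(f,*b["xy"],0)[:2]).tolist()) for b in cut_out(f,n)[:3]])
print(robot.read_state())
E
```

```text
pics
top ['img', 'fov_y', 'cx', 'cy', 'camera_from_world', 'shot'] 48.776544408554116 257.29173496613964 189.0771573899481 (array([ 338.14947157,    2.070426  , 1160.45781027]), array([ 1.75577199e-01, -1.66675001e-04, -9.84494570e-01]))
round_small [(0.53, [308.0, 221.0], 197, [469.0, -144.0])]
round_medium [(0.82, [411.0, 187.0], 521, [569.0, -432.0])]
round_large [(0.72, [109.0, 179.0], 775, [573.0, 413.0])]
square_small [(0.66, [152.0, 231.0], 572, [429.0, 284.0]), (0.63, [200.0, 228.0], 299, [442.0, 152.0])]
square_medium [(0.95, [154.0, 231.0], 543, [429.0, 279.0])]
square_large [(0.87, [359.0, 232.0], 853, [439.0, -283.0])]
caddy [(0.72, [276.0, 160.0], 4390, [638.0, -53.0])]
ring_small [(0.43, [243.0, 160.0], 29, [637.0, 41.0])]
ring_medium [(0.68, [316.0, 147.0], 255, [678.0, -167.0])]
ring_large [(0.71, [273.0, 150.0], 109, [668.0, -44.0])]
scene ['img', 'fov_y', 'cx', 'cy', 'camera_from_world', 'shot'] 48.11820136679414 256.2872387805477 181.281312630598 (array([1186.7414066 ,  530.25335022,  628.35926205]), array([-0.60781145, -0.52865192, -0.59305486]))
round_small [(0.8
[... 560 characters left out ...]
.0])]
{'time': 1.1, 'joints': array([-69.79833861,  30.73419073,  -0.25114825,  88.11500107,
         0.14920565,  61.15122796,  -4.07989279]), 'dq': array([-0.01948742,  0.01405776, -0.04300809,  0.1917469 ,  0.00043614,
        0.04792543,  0.13831269]), 'tau': array([-8.98241578e-04, -5.83351314e+01,  1.04716837e+00, -2.59454852e+01,
        1.23748410e-02,  1.54254085e-03, -1.95045038e-05]), 'tcp_pos': array([264.3318629 , 593.82150055, 231.28294791]), 'orientation': array([1.79999932e+02, 2.33912017e-03, 1.56006312e+02]), 'wrist_force': array([-0.15321252,  0.50353522,  0.23333201]), 'moment': array([-0.05845843,  0.05581232,  0.06730868]), 'finger_force': 0.0, 'width': 1.0018288392343}
```

View images.

```bash
python3 -c "
import cv2
for c in('top','scene'):
    i=cv2.imread(f'pics/{c}0.png'); cv2.imwrite(f'pics/{c}0b.png',cv2.resize(i,(800,600),interpolation=cv2.INTER_CUBIC))"
```

```text
(no output)
```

View pics/top0b.png

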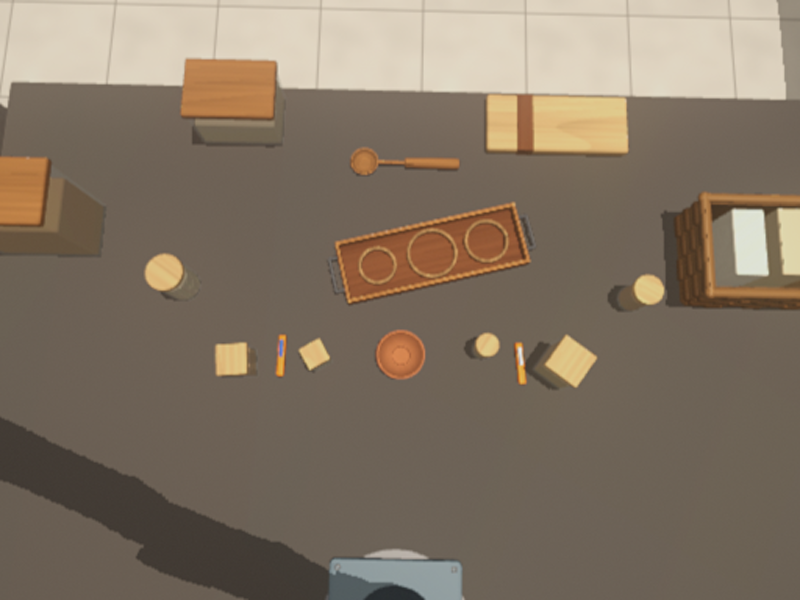

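View pics/scene0b.png

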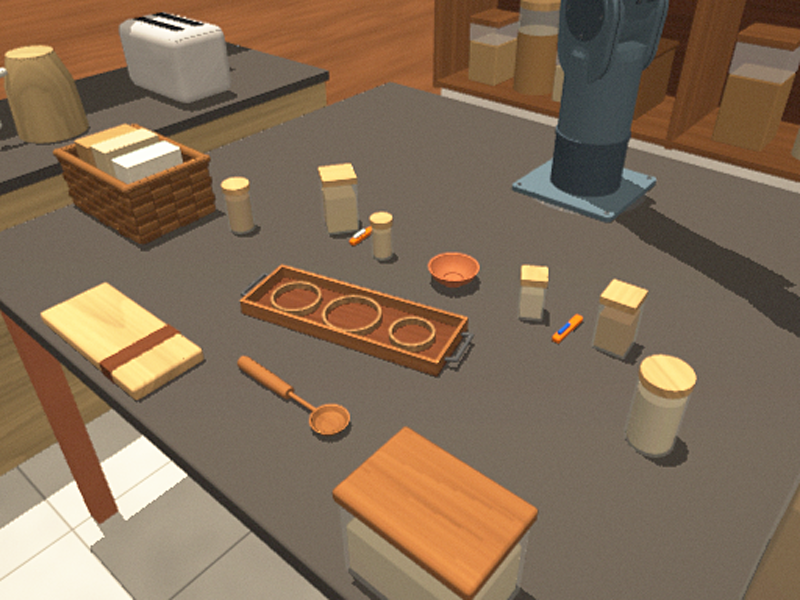

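```bash
cat >> h.py <<'E'
from scipy.optimize import minimize
S=4
def disc(f,x,y,z,r):
    a=np.linspace(0,2*np.pi,60,endpoint=False)
    return np.array([proj(f,(x+r*np.cos(t),y+r*np.sin(t),z)) for t in a])
def lidmask(f,x,y,H,r,u0,W):
    m=np.zeros((W*S,W*S),np.uint8)
    P=np.vstack([disc(f,x,y,H,r),disc(f,x,y,H-14,r)])
    h=cv2.convexHull(((P-u0+.5)*S).astype(np.float32))
    cv2.fillConvexPoly(m,np.round(h).astype(np.int32),1);return m
def woodmask(f,u0,W):
    u0=u0.astype(int);c=f["img"][u0[1]:u0[1]+W,u0[0]:u0[0]+W]
    c=cv2.resize(c,None,fx=S,fy=S,interpolation=cv2.INTER_CUBIC)
    h=cv2.cvtColor(c,cv2.COLOR_RGB2HSV)
    return c,((h[...,2]>150)&(h[...,1]>70)).astype(np.uint8)
def fitlid(f,p0,H,r,W=60):
    u0=np.floor(proj(f,(*p0,H))-W/2);c,m=woodmask(f,u0,W)
    def cost(p):
        k=lidmask(f,*p,H,r,u0,W);return 1-(k&m).sum()/max(1,(k|m).sum())
    b=minimize(cost,p0,method="Nelder-Mead",options=dict(initial_simplex=np.array([p0,p0+[12,0],p0+[0,12]])))
    k=lidmask(f,*b.x,H,r,u0,W);e=k-cv2.erode(k,np.ones((3,3)));c=c.copy();c[e>0]=(255,0,0)
    return b.x,1-b.fun,c
E
python3 - <<'E'
from h import *
F={c:grab_frame(c) for c in("top","scene")}
J=dict(S=((487,346),75,19),M=((648,290),92,24.5),L=((165,272),110,30))
out=[]
for n,(u,H,r) in J.items():
    p0=at(F["top"],u[0]/1.5625,u[1]/1.5625,H)[:2]
    for c in F:
        x,q,im=fitlid(F[c],p0,H,r);print(n,c,x.round(1),round(q,2));out.append(im)
f=F["top"]
R=[]
for n,u in dict(S=(378,265),L=(432,253),M=(486,241)).items():
    p=at(f,u[0]/1.5625,u[1]/1.5625,18)[:2];R.append(p);print("ring",n,p.round(1),"scene",proj(F["scene"],(*p,18)).round(1))
for n,u in dict(S=(412,332),L=(352,314),M=(297,297)).items():
    print("ring scene",n,at(F["scene"],u[0]/1.5625,u[1]/1.5625,16)[:2].round(1))
# overlay for ring check
R=np.array(R);d=R[2]-R[0];print("dist",np.linalg.norm(d),"yaw",np.degrees(np.arctan2(d[1],d[0])))
d/=np.linalg.norm(d);c0=R.mean(0)
for c in F:
    im=cv2.resize(F[c]["img"],None,fx=S,fy=S,interpolation=cv2.INTER_CUBIC)
    for k,r in((-1,29),(0,40),(1,34.5)):
        P=disc(F[c],*(c0+100*k*d),18,r); cv2.polylines(im,[np.int32((P+.5)*S)],True,(0,255,255),1)
    u=((proj(F[c],(*c0,18)))*S).astype(int);im=im[u[1]-240:u[1]+240,u[0]-300:u[0]+300]
    out.append(cv2.resize(im,(360,288)))
a=np.vstack([np.hstack(out[:3]),np.hstack(out[3:6])]); b=np.hstack(out[6:])
cv2.imwrite("pics/fit.png",np.vstack([a,cv2.resize(b,(720,288))][:2])[:,:,::-1]); 
E
```

```text
S top [ 462.3 -143.2] 0.62
S scene [ 459.9 -144.9] 0.21
M top [ 559.  -409.8] 0.91
M scene [ 555.1 -409.8] 0.5
L top [565.7 389.2] 0.93
L scene [554.1 385.5] 0.64
ring S [603.9  42.2] scene [262.5 210. ]
ring L [628.1 -53.1] scene [224.7 198.6]
ring M [ 652.4 -149.2] scene [189.3 187.9]
ring scene S [607.1  48.3]
ring scene L [632.  -47.7]
ring scene M [ 655.6 -143.2]
dist 197.45557540235643 yaw -75.79497878774511
```

View pics/fit.png

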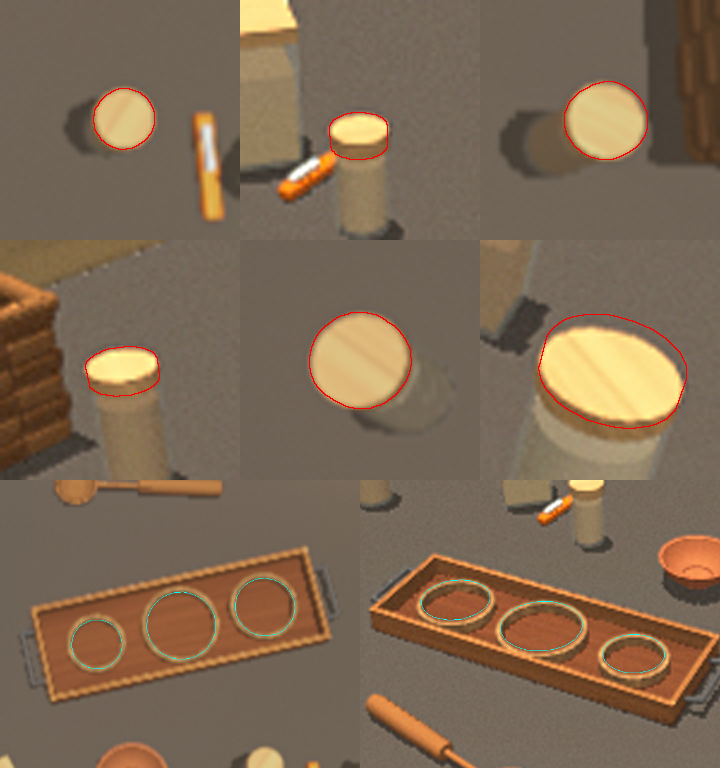

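Top view: round lids at (165,272) large, (648,290) medium, (487,346) small; rings small (378,265), large (432,253), medium (486,241) in the 800 px picture. The lid fits from the top camera and the ring overlays agree well. Starting with the large jar, closing across the caddy's row.

>>> move_arm(
  deltas=[
    [0.03,-0.02,0,-0.1],
    [0.07,-0.048,0,-0.2],
    [0.11,-0.075,0,-0.32],
    [0.15,-0.102,0,-0.45],
    [0.19,-0.129,0,-0.57],
    [0.23,-0.156,0,-0.7],
    [0.265,-0.18,0,-0.8],
    [0.29,-0.197,0,-0.87],
    [0.301,-0.205,0,-0.904],
    [0.301,-0.205,0,-0.904],
    [0.301,-0.205,0,-0.904],
    [0.301,-0.205,0,-0.904],
  ],
  gripper=0.0854,
  grip_force=60,
)

```text
time: 2.4
tcp_pos: [563.2, 391.3, 231.2]
orientation: [-179.9, -0.1, 104.5]
wrist_force: [-0.8, -0.5, -0.9]
width: 1.002
finger_force: 0.0
```

>>> move_arm(
  deltas=[
    [0,0,-0.03,0],
    [0,0,-0.065,0],
    [0,0,-0.1,0],
    [0,0,-0.135,0],
    [0,0,-0.16,0],
    [0,0,-0.173,0],
    [0,0,-0.173,0],
    [0,0,-0.173,0],
  ],
)

```text
time: 3.2
tcp_pos: [565.6, 389.9, 59.5]
orientation: [179.9, -0.0, 104.3]
wrist_force: [0.9, -0.3, 0.9]
width: 0.997
finger_force: 0.0
```

>>> move_arm(
  deltas=[
    [0,0,0,0],
    [0,0,0,0],
    [0,0,0,0],
    [0,0,0,0],
    [0,0,0,0],
    [0,0,0,0],
    [0,0,0,0],
    [0,0,0,0],
  ],
  gripper=0.04,
  grip_force=60,
)

```text
time: 4.0
tcp_pos: [565.6, 389.5, 60.2]
orientation: [179.9, -0.1, 104.2]
wrist_force: [-3.5, -1.1, 6.8]
width: 0.693
finger_force: 62.5
```

>>> move_arm(
  deltas=[
    [0,0,0.02,0],
    [0,0,0.05,0],
    [0.002,-0.015,0.08,0],
    [0.007,-0.05,0.1,0],
    [0.012,-0.09,0.1,0],
    [0.018,-0.13,0.1,0],
    [0.024,-0.17,0.1,0],
    [0.03,-0.21,0.1,0],
    [0.036,-0.25,0.1,0],
    [0.042,-0.29,0.1,0],
    [0.047,-0.33,0.1,0],
    [0.053,-0.37,0.1,0],
    [0.058,-0.405,0.1,0],
    [0.061,-0.43,0.1,0],
    [0.063,-0.441,0.1,0],
    [0.063,-0.441,0.1,0],
    [0.063,-0.441,0.1,0],
    [0.063,-0.441,0.1,0],
  ],
)

```text
time: 5.8
tcp_pos: [628.3, -49.4, 158.2]
orientation: [180.0, -0.1, 104.4]
wrist_force: [-0.6, -0.1, -2.1]
width: 0.689
finger_force: 64.6
```

```bash
python3 - <<'E'
from h import *
s=robot.read_state();print(s["time"],s["tcp_pos"].round(1),s["orientation"].round(1),s["width"],s["wrist_force"])
o=[]
for c in("top","scene"):
    f=grab_frame(c);u=(proj(f,(628,-52,18))*S).astype(int)
    im=cv2.resize(f["img"],None,fx=S,fy=S,interpolation=cv2.INTER_CUBIC)
    o.append(im[u[1]-260:u[1]+260,u[0]-260:u[0]+260])
cv2.imwrite("pics/l1.png",cv2.resize(np.hstack(o),(800,400))[:,:,::-1])
E
```

```text
5.8 [628.3 -49.4 158.2] [ 1.800e+02 -1.000e-01  1.044e+02] 0.6889773210027159 [-0.61162434 -0.10865754 -2.05262579]
```

View pics/l1.png

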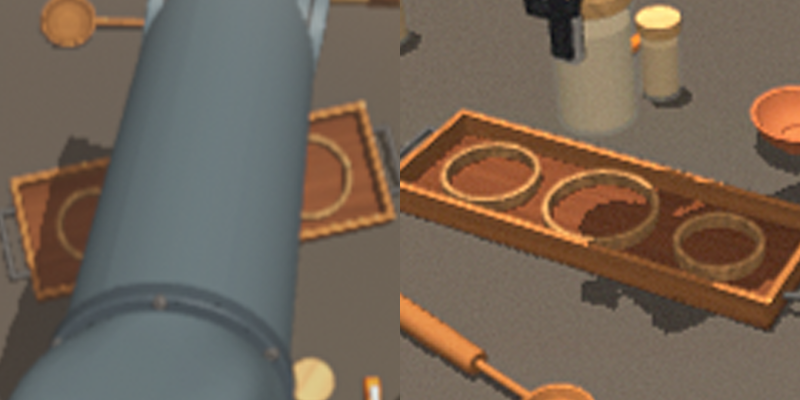

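>>> move_arm(
  deltas=[
    [0,0,-0.02,0],
    [0,0,-0.045,0],
    [0,0,-0.065,0],
    [0,0,-0.078,0],
    [0,0,-0.085,0],
    [0,0,-0.09,0],
    [0,0,-0.093,0],
    [0,0,-0.094,0],
    [0,0,-0.094,0],
    [0,0,-0.094,0],
    [0,0,-0.094,0],
  ],
)

```text
time: 7.0
tcp_pos: [628.8, -52.3, 66.2]
orientation: [179.9, -0.0, 104.2]
wrist_force: [-3.7, 0.9, 7.4]
width: 0.687
finger_force: 65.4
```

```bash
cat > look.py <<'E'
from h import *
import sys
x,y,name=float(sys.argv[1]),float(sys.argv[2]),sys.argv[3]
s=robot.read_state();print(s["time"],s["tcp_pos"].round(1),s["wrist_force"].round(1))
f=grab_frame("scene");u=(proj(f,(x,y,40))).astype(int)
i=f["img"][u[1]-60:u[1]+60,u[0]-70:u[0]+70]
cv2.imwrite(f"pics/{name}.png",cv2.resize(i,(700,600),interpolation=cv2.INTER_CUBIC)[:,:,::-1])
E
python3 look.py 628 -52 l2
```

```text
7.0 [628.8 -52.3  66.2] [-3.7  0.9  7.4]
```

View pics/l2.png

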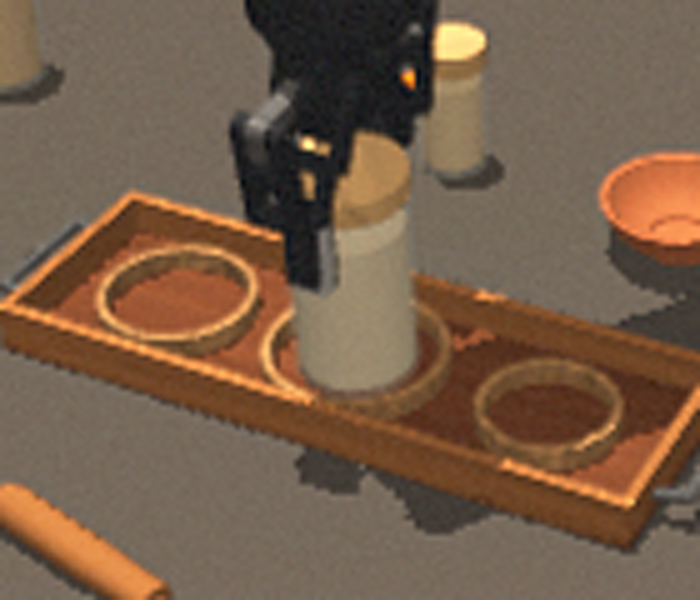

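>>> move_arm(
  deltas=[
    [0,0,0,0],
    [0,0,0,0],
    [0,0,0,0],
    [0,0,0,0],
    [0,0,0,0],
    [0,0,0.02,0],
    [0,0,0.05,0],
    [0,0,0.09,0],
    [0,0,0.125,0],
    [0,0,0.14,0],
    [0,0,0.14,0],
  ],
  gripper=0.0854,
)

```text
time: 8.15
tcp_pos: [629.8, -52.3, 206.5]
orientation: [179.8, 0.1, 104.2]
wrist_force: [-1.1, -0.3, 0.0]
width: 1.0
finger_force: 0.0
```

>>> move_arm(
  deltas=[
    [-0.006,-0.03,0,0],
    [-0.014,-0.07,0,0],
    [-0.022,-0.11,0,0],
    [-0.03,-0.15,0,0],
    [-0.037,-0.19,0,0],
    [-0.045,-0.23,0,0],
    [-0.053,-0.27,0,0],
    [-0.06,-0.31,0,0],
    [-0.066,-0.34,0,0],
    [-0.069,-0.355,0,0],
    [-0.0695,-0.3575,0,0],
    [-0.0695,-0.3575,0,0],
    [-0.0695,-0.3575,0,0],
    [-0.0695,-0.3575,0,0],
  ],
)

```text
time: 9.55
tcp_pos: [560.0, -407.5, 204.2]
orientation: [180.0, -0.1, 104.4]
wrist_force: [-0.9, -0.2, 0.2]
width: 1.002
finger_force: 0.0
```

```bash
python3 - <<'E'
from h import *
print(robot.read_state()["tcp_pos"].round(1), robot.read_state()["joints"].round(1))
f=grab_frame("scene")
for x in cut_out(f,"round_large")[:2]: print(x["p"],x["xy"],proj(f,(628,-52,61)))
i=f["img"][80:260,100:340];cv2.imwrite("pics/m1.png",cv2.resize(i,(800,600),interpolation=cv2.INTER_CUBIC)[:,:,::-1])
E
```

```text
[ 560.  -407.5  204.2] [ 20.5  37.5  18.8  83.1 -13.   61.5  56.2]
0.56 [226.9, 185.3] [224.14420179 183.79795163]
```

View pics/m1.png

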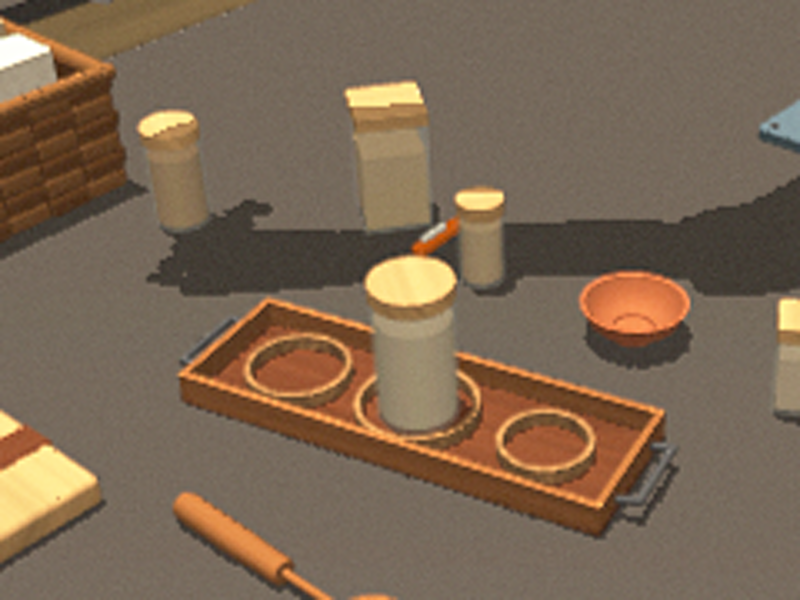

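The large jar stands inside the large ring. Medium next.

>>> move_arm(
  deltas=[
    [0,0,-0.03,0],
    [0,0,-0.065,0],
    [0,0,-0.1,0],
    [0,0,-0.13,0],
    [0,0,-0.15,0],
    [0,0,-0.159,0],
    [0,0,-0.159,0],
    [0,0,-0.159,0],
    [0,0,-0.159,0],
  ],
)

```text
time: 10.55
tcp_pos: [559.8, -410.4, 47.0]
orientation: [179.9, 0.1, 104.2]
wrist_force: [0.3, -0.5, -1.1]
width: 0.996
finger_force: 0.0
```

>>> move_arm(
  deltas=[
    [0,0,0,0],
    [0,0,0,0],
    [0,0,0,0],
    [0,0,0,0],
    [0,0,0,0],
    [0,0,0,0],
    [0,0,0,0],
    [0,0,0,0],
    [0,0,0,0],
  ],
  gripper=0.03,
  grip_force=50,
)

```text
time: 11.45
tcp_pos: [558.8, -410.1, 46.0]
orientation: [180.0, 0.0, 104.2]
wrist_force: [-2.1, 0.9, 5.3]
width: 0.564
finger_force: 50.7
```

>>> move_arm(
  deltas=[
    [0,0,0.02,0],
    [0,0,0.05,0],
    [0.004,0.01,0.08,0],
    [0.014,0.04,0.1,0],
    [0.028,0.078,0.1,0],
    [0.042,0.117,0.1,0],
    [0.056,0.156,0.1,0],
    [0.07,0.195,0.1,0],
    [0.082,0.229,0.1,0],
    [0.09,0.251,0.1,0],
    [0.0935,0.261,0.1,0],
    [0.0935,0.261,0.1,0],
    [0.0935,0.261,0.1,0],
    [0.0935,0.261,0.1,0],
  ],
)

```text
time: 12.85
tcp_pos: [651.4, -151.5, 145.3]
orientation: [-179.9, 0.1, 104.0]
wrist_force: [-0.7, 0.0, -3.0]
width: 0.563
finger_force: 51.6
```

>>> move_arm(
  deltas=[
    [0,0,-0.02,0],
    [0,0,-0.045,0],
    [0,0,-0.065,0],
    [0,0,-0.078,0],
    [0,0,-0.085,0],
    [0,0,-0.09,0],
    [0,0,-0.093,0],
    [0,0,-0.094,0],
    [0,0,-0.094,0],
    [0,0,-0.094,0],
    [0,0,-0.094,0],
  ],
)

```text
time: 13.95
tcp_pos: [652.8, -148.9, 52.0]
orientation: [179.9, 0.0, 104.2]
wrist_force: [-1.1, -0.8, 1.9]
width: 0.563
finger_force: 51.8
```

```bash
python3 look.py 652 -150 m2
```

```text
13.95 [ 652.8 -148.9   52. ] [-1.1 -0.8  1.9]
```

View pics/m2.png

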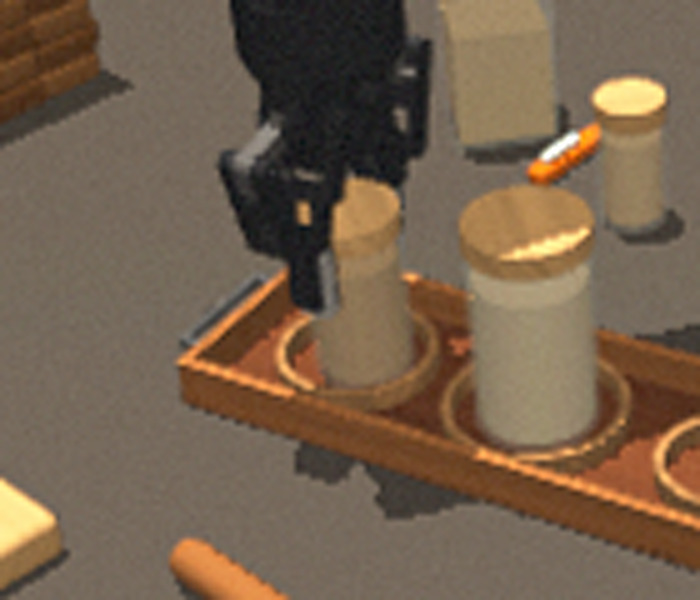

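>>> move_arm(
  deltas=[
    [0,0,0,0],
    [0,0,0,0],
    [0,0,0,0],
    [0,0,0,0],
    [0,0,0,0],
    [0,0,0.02,0],
    [0,0,0.05,0],
    [0,0,0.09,0],
    [0,0,0.13,0],
    [0,0,0.15,0],
    [0,0,0.15,0],
  ],
  gripper=0.0854,
)

```text
time: 15.1
tcp_pos: [654.5, -149.4, 205.3]
orientation: [179.6, 0.2, 104.2]
wrist_force: [0.7, -0.4, -0.2]
width: 1.003
finger_force: 0.0
```

>>> move_arm(
  deltas=[
    [-0.03,0,0,0],
    [-0.065,0.001,0,0],
    [-0.1,0.003,0,0],
    [-0.135,0.004,0,0],
    [-0.165,0.005,0,0],
    [-0.183,0.0055,0,0],
    [-0.1905,0.0055,0,0],
    [-0.1905,0.0055,0,0],
    [-0.1905,0.0055,0,0],
    [-0.1905,0.0055,0,0],
  ],
)

```text
time: 16.1
tcp_pos: [462.9, -143.1, 201.2]
orientation: [180.0, 0.0, 104.2]
wrist_force: [-0.4, -0.2, -0.0]
width: 0.999
finger_force: 0.0
```

>>> move_arm(
  deltas=[
    [0,0,-0.03,0],
    [0,0,-0.065,0],
    [0,0,-0.1,0],
    [0,0,-0.13,0],
    [0,0,-0.15,0],
    [0,0,-0.166,0],
    [0,0,-0.166,0],
    [0,0,-0.166,0],
    [0,0,-0.166,0],
  ],
)

```text
time: 17.0
tcp_pos: [462.8, -143.4, 36.1]
orientation: [179.9, 0.0, 104.2]
wrist_force: [0.1, -0.1, -0.1]
width: 1.001
finger_force: 0.0
```

>>> move_arm(
  deltas=[
    [0,0,0,0],
    [0,0,0,0],
    [0,0,0,0],
    [0,0,0,0],
    [0,0,0,0],
    [0,0,0,0],
    [0,0,0,0],
    [0,0,0,0],
    [0,0,0,0],
    [0,0,0,0],
  ],
  gripper=0.02,
  grip_force=40,
)

```text
time: 18.0
tcp_pos: [462.0, -143.3, 35.7]
orientation: [180.0, 0.0, 104.2]
wrist_force: [-0.1, 0.2, 5.6]
width: 0.437
finger_force: 39.4
```

>>> move_arm(
  deltas=[
    [0,0,0.02,0],
    [0,0,0.05,0],
    [0,0,0.085,0],
    [0,0.01,0.115,0],
    [0.0,0.035,0.13,0],
    [0.01,0.07,0.13,0],
    [0.03,0.1,0.13,0],
    [0.055,0.13,0.13,0],
    [0.085,0.155,0.13,0],
    [0.115,0.175,0.13,0],
    [0.135,0.185,0.13,0],
    [0.142,0.1875,0.13,0],
    [0.142,0.1875,0.13,0],
    [0.142,0.1875,0.13,0],
    [0.142,0.1875,0.13,0],
  ],
)

```text
time: 19.5
tcp_pos: [602.7, 43.1, 165.2]
orientation: [-179.9, 0.0, 104.1]
wrist_force: [-0.1, -0.1, -0.3]
width: 0.433
finger_force: 40.1
```

>>> move_arm(
  deltas=[
    [0,0,-0.02,0],
    [0,0,-0.05,0],
    [0,0,-0.08,0],
    [0,0,-0.1,0],
    [0,0,-0.11,0],
    [0,0,-0.117,0],
    [0,0,-0.121,0],
    [0,0,-0.124,0],
    [0,0,-0.124,0],
    [0,0,-0.124,0],
    [0,0,-0.124,0],
  ],
)

```text
time: 20.6
tcp_pos: [604.2, 44.4, 41.8]
orientation: [179.9, 0.0, 104.2]
wrist_force: [-1.1, -0.0, 1.1]
width: 0.437
finger_force: 40.2
```

```bash
python3 look.py 604 44 s2
```

```text
20.6 [604.2  44.4  41.8] [-1.1 -0.   1.1]
```

View pics/s2.png

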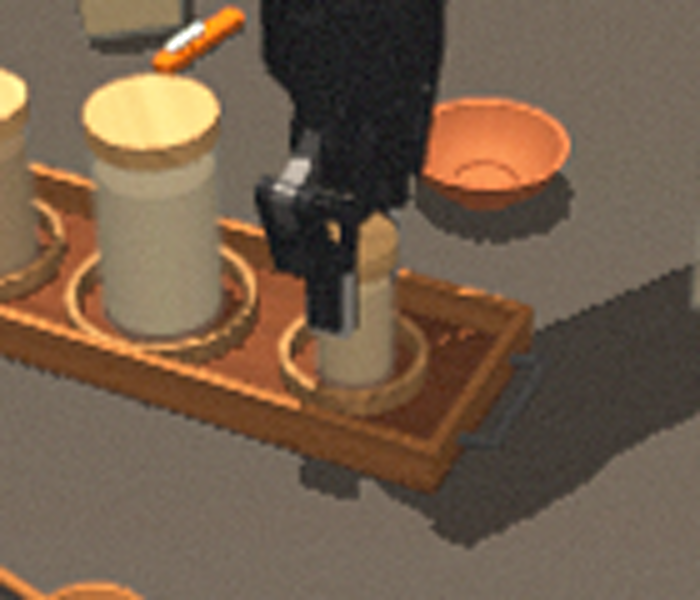

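>>> move_arm(
  deltas=[
    [0,0,0,0],
    [0,0,0,0],
    [0,0,0,0],
    [0,0,0,0],
    [0,0,0,0],
    [0,0,0.02,0],
    [0,0,0.05,0],
    [0,0,0.09,0],
    [0,0,0.13,0],
    [0,0,0.17,0],
    [0,0.02,0.19,0],
    [-0.02,0.06,0.2,0],
    [-0.05,0.1,0.2,0],
    [-0.09,0.14,0.2,0],
    [-0.12,0.18,0.2,0],
    [-0.14,0.22,0.2,0],
    [-0.15,0.26,0.2,0],
    [-0.16,0.3,0.2,0],
    [-0.16,0.32,0.2,0],
    [-0.16,0.32,0.2,0],
  ],
  gripper=0.0854,
)

```text
time: 22.65
tcp_pos: [442.2, 368.2, 241.1]
orientation: [180.0, -0.1, 104.5]
wrist_force: [-0.2, -1.0, 0.3]
width: 1.003
finger_force: 0.0
```

```bash
python3 - <<'E'
from h import *
f=grab_frame("top")
for n,p,q,H,r in(("S",(604,44),(603.6,43.5),81,19),("L",(628,-52),(628.1,-53.4),116,30),("M",(652,-149),(652.7,-150.3),98,24.5)):
    print(n,fitlid(f,np.array(p,float),H,r,34)[:2],"ring",q)
cv2.imwrite("pics/end.png",cv2.resize(f["img"],(800,600),interpolation=cv2.INTER_CUBIC)[:,:,::-1])
E
```

```text
S (array([606.59865768,  45.36367713]), np.float64(0.35947550717466603)) ring (603.6, 43.5)
L (array([630.16135478, -53.85148096]), np.float64(0.7355380258899676)) ring (628.1, -53.4)
M (array([ 653.97408554, -147.30344111]), np.float64(0.581717791411043)) ring (652.7, -150.3)
```

View pics/end.png

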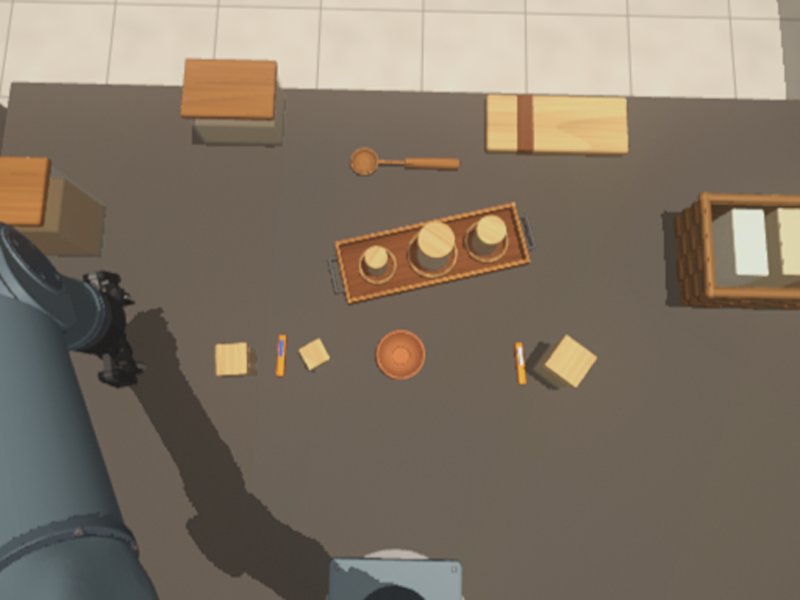

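The three round jars stand in their rings, about 3 mm from centre (lids at (376,257), (435,240) and (490,232)). The square jars have not moved, and the arm is clear.

```bash
python3 -c "
from h import *
print(hand_in())"
```

```text
the job is handed in; nothing more can be done
None
```

I placed all three round jars upright in their matching cork rings, left the square jars where they stood, and handed the job in at about 23 s; the hand-in call gave no verdict.

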